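# Prop the melting pot on its jack leg, charge it with ingots and put the lid on

### The arm

A 6-joint arm with a two-finger parallel gripper is mounted at the origin on the work surface; the furniture and walls round the work are solid. World frame = base frame: x ahead of the robot, y to its left, z up, the work surface at z = 0. Lengths are in m, angles in rad, forces in N, time in s.
With the tool pointing down it reaches from about 0.25 to 0.775 m from the base axis. Payload 8.9 kg.
Tool frame: the origin (TCP) lies midway between the tips of the shut fingers; the grasp point (between the pads) lies 19 mm behind it; z points along the fingers, y is the line along which they close (so a half turn about z gives the same grasp; the last joint's range is limited). The gripper opens to 85 mm and grips with 20 to 120 N. Pads are 22 mm wide; open, the fingers measure 114 mm over their backs; the gripper's body (76 mm by 85 mm) begins 54 mm behind the grasp point. The pads swing forward as they close: fully open they stand 13 mm farther back than shut.
Start: joints at [0.976, 0.291, -0.153, 1.127, 0, 1.431], TCP at [0.231, 0.471, 0.206] pointing down, gripper open.
Joint ranges: [-2.52, 2.52], [-0.91, 1.74], [-1.3, 1.37], [-1.96, 2.02], [-1.52, 1.47], [-3.14, 3.14]. Speed limits (rad/s): [2.22, 2.22, 2.79, 3.14, 3.14, 3.14].

### API

Orientations are given as a unit quaternion [x, y, z, w].
In Python, from cell import arm gives the robot as it stands. The module is installed in compiled form; this text tells all that it offers. Calls block until the motion is done:
- arm.goto(position, orientation): joint-space move of the TCP to a pose.
- arm.move_l(position, rot=None, velocity=0.15, stop_force=None): straight line of the TCP; rot=None keeps the orientation; velocity is the mean speed in m/s. With stop_force (N) it stops when the force on the tool has changed by that much, and returns True; else False.
- arm.move_j(angles): joint-space move.
- arm.move_gripper(opening): finger opening in m; the grip force is fixed at half the most; returns when the fingers have stopped.
- arm.pause(seconds).
- arm.solve_ik(position, orientation): joint angles nearest the present ones, or None.
- arm.read_state(): the state.
- arm.camera(name): name is "scene" or "top" or "wrist"; returns a dict with "img" (480x640x3 uint8, blue, green, red), "range_z" (480x640 float32, m along the optical axis (not along the pixel's ray), 0 where there is no reading), "vfov" (degrees; the focal length in pixels is half the picture's height over the tangent of half this angle, whatever the lens; pixels are square), "cx", "cy" (the principal point, pixels), "extrinsics" (4x4, takes a point from world to camera coordinates); the wrist camera has in their place "mount" (4x4, takes a point from camera to tool coordinates, whose origin is the TCP and whose axes are the flange's). Camera axes: x right, y up, looking along -z (the intrinsics and any distortion apply to the point x, -y, -z); pixel columns grow to the right and rows downward; lengths in m; the calibration is good to about 2 mm. The wrist camera is an equidistant fisheye: a pixel r from the principal point sees the ray r / f radians off the axis. A picture is of the moment at which its call begins: read the wrist's pose just before it.
A pose or a line that the arm cannot do raises arm.MotionError and nothing moves.
- arm.close_job(): hands the job in; it is judged then, once.
Trained networks look in the newest picture that a camera, given by its name, has taken for a name from the list of things; names that differ only in an ending like _2 or _b are one class to them, and where a whole thing is asked for, a point or a joint stands for the part that bears it (a point fixed in the world has none). Each returns a list of dicts, best first, with "p" (0 to 1); they miss things now and then, are a little off and sometimes report something else, mostly with a low value. They report only what shows in the picture. A call takes as long as a camera call.
- arm.search_frame(label, camera): "point" ([column, row] in pixels, amid what is visible of it).
- arm.silhouettes(label, camera): "region" (480x640 bool, what is visible of it) and "point" ([column, row] in pixels, amid what is visible of it).
- arm.tip_of(label, camera): "point" ([column, row] in pixels: a listed point, or the origin of a listed thing).
The state is a dict: "time": time; "joint_positions": joint angles; "dq": joint speeds; "tau": joint torques, N m; "ee_pos": TCP position; "ee_rot": TCP orientation; "contact_force": force on the tool from outside, world axes, zero at the start; "wrist_torque": the same for the moment, N m; "width": finger opening in m; "finger_force": force on a finger pad.
Only numpy, scipy, OpenCV 4.12 (cv2) and the standard library are available. Lean on these libraries where they do the work, as an engineer would, in place of code of your own. Each camera call takes 0.05 s, during which the arm holds its last target. There are 200 camera calls.

### The job

Get the tilting pewter pot ready for the next melt. First steady it: crank its jack leg down, clockwise seen from above, until the foot stands on the steel block and you feel the crank load clearly rise, so that the foot presses firmly. Only then charge it: with the lid taken off, put every pewter ingot that lies on the bench into the pot, then set the lid back on the rim, seated all round and level; leave the things standing about where they are.

Things in the scene. Friction and masses are not known exactly. Their poses are not given: they have to be found in the camera images.
- pot_floor (a point): Centre of the flat inner floor of the fixed pot, 25 mm above the bench. The pot is a dark round pan in an aluminium mantle, inner radius 68 mm, wall 6 mm, inner depth 65 mm, between two green cheeks (84 mm from its centre along this frame's +y and -y, tops 22 mm below the rim). z up; x points from the jack leg to the pot's spout.
- pot_rim (a point): Centre of the pot's mouth at the height of the rim's flat top, 90 mm above the bench; the rim is 160 mm across outside, 136 mm inside. Same axes as pot_floor.
- clear_spot (a point): A bare patch of bench to the left, 160 mm across, always clear; a good place to lay the lid meanwhile. At bench height. Between it and the pot stand grey parts drawers 194 mm tall (a roll of tape on top reaches 220 mm), and behind both a dark leaning screen 310 mm tall, nearest about 0.62 m ahead of the robot: carry things round in front of the screen.
- lid_knob (a point): Middle of the lid's black knob, where to grip it: upright cylinder 28 mm across, reaching 13 mm above and 10 mm below this point. The lid, a round steel plate 156 mm across, 0.28 to 0.46 kg, starts seated on the pot. This point is 36 mm above the bench when the lid lies on the bench, 30 mm above the rim when seated.
- lid_seat (a point): Centre of the lid's seat face, the underside of its plate, which rests on the pot's rim; it coincides with pot_rim when seated. z is the lid's axis. Below it is a locating step 120 mm across and 6 mm deep (8 mm of play all round in the pot's mouth).
- crank (a joint): Turn of the jack's crank, rad, 0 to 22.6; grows clockwise seen from above and lowers the foot 10 mm a turn. Starts at 0.3 to 6.2. About 2.7 N at the grip turns it, and it stays where left. From the touch on, a stiff spring in the foot (20 N/mm, 6 mm) loads it: about 4.4 N at the grip a quarter turn past, 6 N half a turn past. That range is right.
- crank_axis (a point): Point on the crank's upright turning axis at the height of the middle of its grip; the axis stands 148 mm from the pot's centre. The crank swings over everything round it at this height.
- crank_grip (a point): Middle of the crank's upright wooden grip: cylinder 18 mm across, 42 mm tall, its middle 132 mm above the bench and 45 mm from crank_axis. It spins freely on the crank, so a gripper can hold it and go round a circle without turning itself.
- jack_pad: Round steel foot of the jack leg, 40 mm across; origin at the centre of its underside. It hangs 20 to 30 mm above the block at the start. The leg stands 112 mm from the pot's centre, between the pot and the crank.
- steel_block: Steel bench block 64 x 64 x 20 mm lying on the bench under the jack foot as its bearing plate; origin at the centre of its underside. It stays there.
- ingot_0_center (a point): Middle of a pewter ingot, a grey bar 42 x 20 x 14 mm, 85 g, slightly tapered, lying flat on the bench, left or right of the robot; 2 to 4 such are there (None if absent); x is its length, y its 20 mm width, z up; this point is 7 mm above its underside.
- ingot_1_center (a point): Middle of a pewter ingot, a grey bar 42 x 20 x 14 mm, 85 g, slightly tapered, lying flat on the bench, left or right of the robot; 2 to 4 such are there (None if absent); x is its length, y its 20 mm width, z up; this point is 7 mm above its underside.
- ingot_2_center (a point): Middle of a pewter ingot, a grey bar 42 x 20 x 14 mm, 85 g, slightly tapered, lying flat on the bench, left or right of the robot; 2 to 4 such are there (None if absent); x is its length, y its 20 mm width, z up; this point is 7 mm above its underside.
- ingot_3_center (a point): Middle of a pewter ingot, a grey bar 42 x 20 x 14 mm, 85 g, slightly tapered, lying flat on the bench, left or right of the robot; 2 to 4 such are there (None if absent); x is its length, y its 20 mm width, z up; this point is 7 mm above its underside.
- ingot_4_center (a point): Middle of a pewter ingot, a grey bar 42 x 20 x 14 mm, 85 g, slightly tapered, lying flat on the bench, left or right of the robot; 2 to 4 such are there (None if absent); x is its length, y its 20 mm width, z up; this point is 7 mm above its underside.
- ingot_mould: Bystander: dark iron ingot mould, 36 x 100 x 22 mm; origin at the centre of its underside. Leave it alone.
- crucible: Bystander: burnt round melting dish, 68 mm across, 36 mm tall; origin at the centre of its underside. Leave it alone.
- polish_pot: Bystander: small pot with a red lid, 58 mm across, 50 mm tall; origin at the centre of its underside. Leave it alone.
- flux_dropper: Bystander: brown dropper bottle, 33 mm across, 102 mm tall; origin at the centre of its underside. Leave it alone.

How it is judged:
On the way, in this order (a step that is already met when the one before it is completed fails the run):
1. The jack foot presses on the steel block with more than 25 N while no ingot is in the pot yet (contact force between jack_pad and steel_block above 25 N and horizontal distance between each of ingot_0_center, ingot_1_center, ingot_2_center, ingot_3_center, ingot_4_center and pot_floor above 0.08 m), for 0.5 s.
2. All the ingots that are there lie inside the pot (horizontal distance between each of ingot_0_center, ingot_1_center, ingot_2_center, ingot_3_center, ingot_4_center and pot_floor below 0.064 m and z of ingot_0_center in the frame of pot_floor between 0 and 0.052 m and z of ingot_1_center in the frame of pot_floor between 0 and 0.052 m and z of ingot_2_center in the frame of pot_floor between 0 and 0.052 m and z of ingot_3_center in the frame of pot_floor between 0 and 0.052 m and z of ingot_4_center in the frame of pot_floor between 0 and 0.052 m), for 0.2 s.
At the end, for the whole second after the job is handed in: The jack foot presses on the steel block with over 25 N; every ingot present is inside the pot (centre within 64 mm of its axis, at most 52 mm above its floor); the lid is at rest on the rim, its seat face within 3 mm of the rim in height, centred within 9 mm, tilted under 0.04 rad (all of step 2 and contact force between jack_pad and steel_block above 25 N and z of lid_seat in the frame of pot_rim between -0.003 and 0.003 m and horizontal distance between lid_seat and pot_rim below 0.009 m and angle between lid_seat's own z axis and vertical below 0.04 rad and linear speed of lid below 0.02 m/s); the robot touches nothing.
It fails at once if A bystander (ingot mould, burnt melting dish, red-topped polish pot, flux bottle) is moved more than 40 mm (distance of any of ingot_mould, crucible, polish_pot, flux_dropper from where it was at the start of the episode above 0.04 m).
Of ingot_0, ingot_1, ingot_2, ingot_3, ingot_4 only 2 to 4 are there at a start; the rules pass over those that are not, and their reading is None.
At some moment in a run one of ingot_0, ingot_1, ingot_2, ingot_3, ingot_4 may be knocked a few centimetres aside while the robot is not near it.
Once in a run the grip may slacken for a moment while it holds something.
It also fails if it takes over 210 s, if anything falls off the work surface, if the arm or the gripper's body presses on something with over 40 N, if the wrist force passes 120 N, or if a joint passes its speed limit or range.

## Working session

There is one attempt and no reset: what is moved stays moved. The work goes in short steps, each a Python script; the robot and the scene stay as the last script left them, time stands still between calls to the robot, and variables do not carry over. Pictures are saved under pics/ and viewed, at most 14 in all, crops included, and the job is handed in when it is done.

```bash
mkdir -p pics
cat > h.py <<'E'
import numpy as np, cv2
from scipy.spatial.transform import Rotation as R
from cell import arm
def cam(n):
    s=arm.read_state(); c=arm.camera(n)
    c['f']=240/np.tan(np.radians(c['vfov'])/2)
    if 'extrinsics' in c: c['T']=np.linalg.inv(c['extrinsics'])
    else:
        T=np.eye(4); T[:3,:3]=R.from_quat(s['ee_rot']).as_matrix(); T[:3,3]=s['ee_pos']; c['T']=T@c['mount']; c['wrist']=1
    return c
def ray(c,p):
    d=np.array([p[0]-c['cx'],p[1]-c['cy']])/c['f']
    if 'wrist' in c:
        r=np.linalg.norm(d)+1e-9; v=np.array([d[0]/r*np.sin(r),-d[1]/r*np.sin(r),-np.cos(r)])
    else: v=np.array([d[0],-d[1],-1.])
    return c['T'][:3,:3]@v
def at_z(c,p,z):
    v=ray(c,p); o=c['T'][:3,3]; return o+v*(z-o[2])/v[2]
def at_d(c,p):
    u,w=int(round(p[0])),int(round(p[1])); d=np.median(c['range_z'][max(w-1,0):w+2,max(u-1,0):u+2])
    v=ray(c,p); l=-(c['T'][:3,:3].T@v)[2]; return c['T'][:3,3]+v*d/l
def down(yaw): # tool y axis along direction yaw+90deg (tool x at yaw)
    return (R.from_euler('z',yaw)*R.from_euler('x',np.pi)).as_quat()
E
python3 - <<'E'
from h import *
s=arm.read_state(); print(s['time'],s['ee_pos'],s['ee_rot'],R.from_quat(s['ee_rot']).as_matrix().round(2))
for n in ['scene','top']:
    c=cam(n); cv2.imwrite(f'pics/{n}0.png',c['img']); print(n,c['T'][:3,3].round(2),c['vfov'])
    for l,z in [('pot_rim',.09),('lid_knob',.12),('crank_grip',.132),('crank_axis',.132),('clear_spot',0),('ingot_0_center',.007),('jack_pad',None),('steel_block',0),('ingot_mould',0),('crucible',0),('polish_pot',0),('flux_dropper',0)]:
        for d in arm.tip_of(l,n)[:6]:
            print(l,np.round(d['p'],2),np.round(d['point']),(at_z(c,d['point'],z) if z is not None else at_d(c,d['point'])).round(3))
E
```

```text
0.0 [0.23083886 0.47099924 0.20523687] [ 2.25928517e-01  9.74143662e-01 -6.13481966e-04 -2.33694166e-04] [[-0.9   0.44 -0.  ]
 [ 0.44  0.9  -0.  ]
 [ 0.   -0.   -1.  ]]
scene [-0.23 -0.72  0.7 ] 52.07567368894227
lid_knob 0.98 [464. 286.] [ 0.52  -0.309  0.12 ]
crank_grip 0.7 [393. 296.] [ 0.375 -0.248  0.132]
crank_axis 0.96 [405. 305.] [ 0.37  -0.283  0.132]
clear_spot 0.57 [261. 215.] [0.52  0.396 0.   ]
clear_spot 0.53 [220. 214.] [0.428 0.482 0.   ]
ingot_0_center 0.74 [461. 374.] [ 0.42  -0.393  0.007]
jack_pad 0.59 [415. 336.] [ 0.394 -0.298  0.053]
steel_block 0.7 [410. 352.] [ 0.399 -0.287  0.   ]
steel_block 0.42 [345. 338.] [ 0.33  -0.171  0.   ]
ingot_mould 0.94 [345. 336.] [ 0.334 -0.168  0.   ]
polish_pot 0.61 [206. 220.] [0.377 0.479 0.   ]
flux_dropper 0.79 [220. 212.] [0.434 0.496 0.   ]
top [0.35 0.04 1.72] 46.851512194263414
lid_knob 0.72 [451. 216.] [ 0.507 -0.314  0.12 ]
crank_grip 0.41 [432. 248.] [ 0.413 -0.259  0.132]
crank_axis 0.64 [439. 261.] [ 0.375 -0.277  0.132]
clear_spot 0.88 [220. 213.] [0.519 0.377 0.   ]
ingot_0_center 0.45 [469. 247.] [ 0.422 -0.394  0.007]
jack_pad 0.43 [468. 246.] [ 0.424 -0.39   0.01 ]
steel_block 0.67 [429. 249.] [ 0.415 -0.273  0.   ]
steel_block 0.65 [225. 260.] [0.373 0.358 0.   ]
steel_block 0.34 [394. 274.] [ 0.335 -0.164  0.   ]
ingot_mould 0.75 [395. 278.] [ 0.326 -0.168  0.   ]
crucible 0.64 [197. 286.] [0.294 0.445 0.   ]
polish_pot 0.82 [187. 255.] [0.388 0.477 0.   ]
flux_dropper 0.65 [182. 240.] [0.437 0.493 0.   ]
flux_dropper 0.61 [430. 252.] [ 0.406 -0.276  0.   ]
flux_dropper 0.16 [449. 214.] [ 0.524 -0.336  0.   ]
```

View pics/scene0.png

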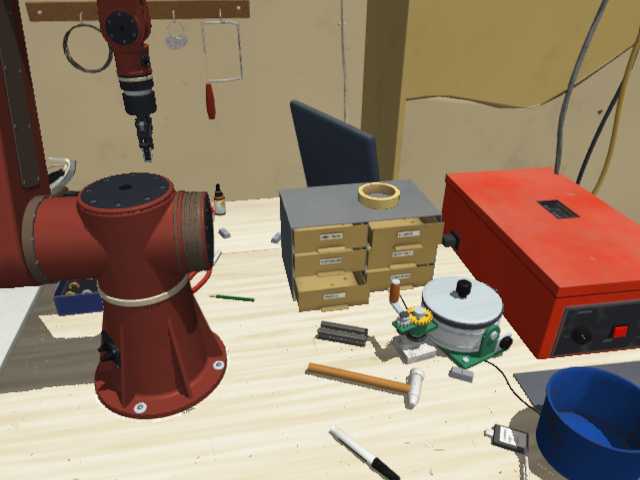

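View pics/top0.png

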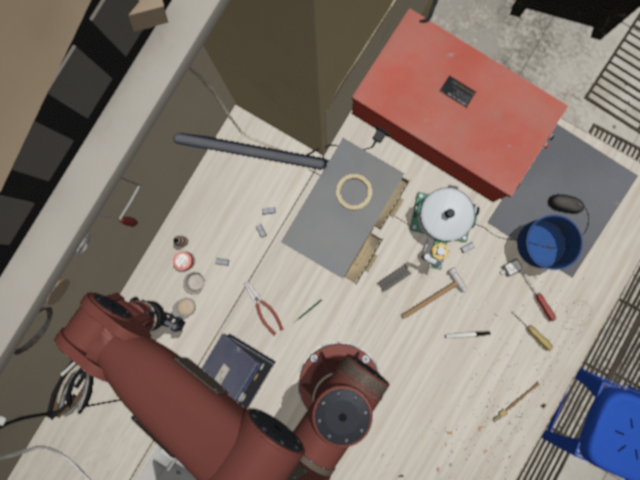

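The scene picture shows the pot and lid (462,300), crank grip (395,290), block (415,348), one ingot at (461,374), and two more at (224,233) and (277,238). The top picture shows ingots at (269,211), (262,231), (222,262) and (468,247), so four in all. Next is a close look at the jack and pot.

Run:
```python
from h import *
c=cam('top')
for p in [(269,211),(262,231),(222,262),(468,247)]: print(p,at_z(c,p,.014).round(3))
# drawers heights: points > .12 m high in x<.75,y -.3...2
d=c['range_z'];v,u=np.mgrid[0:480,0:640]
P=np.stack([(u-c['cx'])/c['f']*d,-(v-c['cy'])/c['f']*d,-d,np.ones_like(d)],-1)@c['T'].T
m=(P[...,2]>.15)&(P[...,2]<.3)&(P[...,0]>.3)&(P[...,0]<.75)&(abs(P[...,1])<.3)&(d>0)
print(cv2.boxPoints(cv2.minAreaRect((P[m][:,:2]).astype(np.float32))).round(3))
q=P[240:300,330:420]; m=(q[...,2]>.03)&(q[...,2]<.15)&(q[...,1]>-.2); print('low drawers',q[m].min(0).round(3),q[m].max(0).round(3))
for yaw in [2.69-1.65,2.69,2.69-1.65+np.pi,0,np.pi/2,-np.pi/2]:
    for p in ([.44,-.29,.36],[.38,-.28,.2]):
        j=arm.solve_ik(p,down(yaw)); print(round(yaw,2),None if j is None else np.round(j,2))
j=[-0.5]+list(arm.read_state()['joint_positions'][1:]); 
arm.goto([.25,.40,.4],down(2.5));
```

```text
(269, 211) [0.527 0.222 0.014]
(262, 231) [0.465 0.243 0.014]
(222, 262) [0.368 0.365 0.014]
(468, 247) [ 0.422 -0.39   0.014]
[[ 0.326  0.3  ]
 [ 0.326 -0.3  ]
 [ 0.75  -0.3  ]
 [ 0.75   0.3  ]]
low drawers [ 0.306 -0.189  0.03   1.   ] [ 0.439 -0.008  0.149  1.   ]
1.04 [-0.72  0.27  0.21  1.52  0.    1.38]
1.04 [-0.79  0.19 -0.3   1.08  0.    1.31]
2.69 [-0.72  0.27  0.21  1.52  0.   -0.27]
2.69 [-0.79  0.19 -0.3   1.08  0.   -0.34]
4.18 [-0.72  0.27  0.21  1.52  0.   -1.76]
4.18 [-0.79  0.19 -0.3   1.08  0.   -1.83]
0 [-0.72  0.27  0.21  1.52  0.    2.42]
0 [-0.79  0.19 -0.3   1.08  0.    2.35]
1.57 [-0.72  0.27  0.21  1.52  0.    0.85]
1.57 [-0.79  0.19 -0.3   1.08  0.    0.78]
-1.57 [-0.72  0.27  0.21  1.52  0.   -2.29]
-1.57 [-0.79  0.19 -0.3   1.08  0.   -2.36]
```

Run:
```python
from h import *
arm.goto([.42,-.29,.38],down(2.69))
for k in range(1):
    c=cam('wrist'); cv2.imwrite(f'pics/w1.png',c['img']); np.savez('w1.npz',T=c['T'],f=c['f'],cx=c['cx'],cy=c['cy'],d=c['range_z'])
    print(c['f'],c['T'].round(2),arm.read_state()['time'])
    for l,z in [('pot_rim',.09),('lid_knob',.12),('crank_grip',.132),('crank_axis',.132),('ingot_0_center',.007),('jack_pad',.045),('steel_block',0),('ingot_mould',0)]:
        for d in arm.tip_of(l,'wrist')[:3]:
            print(l,np.round(d['p'],2),np.round(d['point']),at_z(c,d['point'],z).round(3),at_d(c,d['point']).round(3))
    for d in arm.silhouettes('crank_grip','wrist')[:1]:
        print(d['p'],d['point'],at_d(c,d['point']).round(3))
```

```text
371.64829954431775 [[ 0.44 -0.87 -0.24  0.36]
 [ 0.9   0.42  0.12 -0.26]
 [-0.   -0.26  0.96  0.55]
 [ 0.    0.    0.    1.  ]] 4.7583
lid_knob 0.65 [338. 272.] [ 0.511 -0.311  0.12 ] [ 0.507 -0.309  0.132]
crank_grip 0.46 [349. 153.] [ 0.386 -0.24   0.132] [ 0.385 -0.241  0.155]
crank_grip 0.46 [318. 179.] [ 0.397 -0.284  0.132] [ 0.4   -0.285  0.106]
crank_axis 0.61 [312. 156.] [ 0.371 -0.278  0.132] [ 0.372 -0.279  0.11 ]
ingot_0_center 0.74 [260. 216.] [ 0.42  -0.392  0.007] [ 0.419 -0.391  0.013]
ingot_0_center 0.58 [371.  91.] [ 0.324 -0.165  0.007] [ 0.325 -0.166  0.011]
ingot_0_center 0.18 [351. 149.] [ 0.39  -0.228  0.007] [ 0.382 -0.237  0.155]
steel_block 0.77 [317. 180.] [ 0.41  -0.292  0.   ] [ 0.401 -0.286  0.106]
ingot_mould 0.86 [369.  91.] [ 0.323 -0.166  0.   ] [ 0.324 -0.168  0.011]
```

View pics/w1.png

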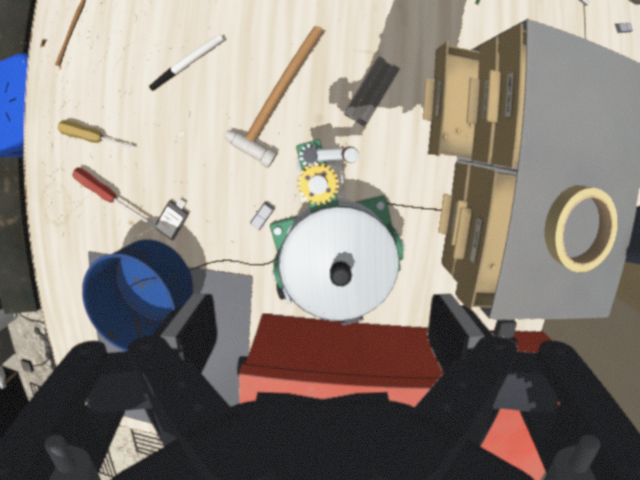

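Shown: lid with knob at (341,272), grip top at (351,155), crank hub at (309,153), gear/leg at (318,185), ingot at (262,215), drawers on the right and the red box behind the pot. Now refine from depth.

```bash
cat >> h.py <<'E'
def cloud(c):
    v,u=np.mgrid[0:480,0:640]; x=(u-c['cx'])/c['f']; y=(v-c['cy'])/c['f']
    if 'wrist' in c:
        r=np.hypot(x,y)+1e-9; k=np.tan(np.minimum(r,1.5))/r; x=x*k; y=y*k
    d=c['range_z']; P=np.stack([x*d,-y*d,-d,np.ones_like(d)],-1)@c['T'].T
    P[d<=0]=np.nan
    return P[...,:3]
def circ(p):
    A=np.c_[2*p,np.ones(len(p))]; s=np.linalg.lstsq(A,(p**2).sum(1),rcond=None)[0]; return s[:2],np.sqrt(s[2]+s[:2]@s[:2])
E
python3 - <<'E'
from h import *
z=np.load('w1.npz'); c=dict(T=z['T'],f=float(z['f']),cx=float(z['cx']),cy=float(z['cy']),range_z=z['d'],wrist=1); P=cloud(c)
Q=P.reshape(-1,3); Q=Q[~np.isnan(Q[:,0])]
def near(p,r): return np.hypot(Q[:,0]-p[0],Q[:,1]-p[1])<r
m=near((.51,-.31),.1)&(Q[:,2]>.085)&(Q[:,2]<.112); L=Q[m]; print('lid z',np.percentile(L[:,2],[5,50,95]))
h=cv2.convexHull(L[:,:2].astype(np.float32))[:,0]; print('lid circ',circ(h.astype(float)), cv2.minEnclosingCircle(h))
m=near((.51,-.31),.03)&(Q[:,2]>.122); print('knob top',Q[m].mean(0),circ(cv2.convexHull(Q[m][:,:2].astype(np.float32))[:,0].astype(float)))
m=near((.385,-.24),.03)&(Q[:,2]>.14); print('grip top',np.median(Q[m],0),circ(cv2.convexHull(Q[m][:,:2].astype(np.float32))[:,0].astype(float)))
for p in [(309,153),(318,185),(330,155),(281,230),(390,245),(380,205),(279,232)]: print(p,P[p[1],p[0]].round(3))
m=near((.372,-.28),.2)&(Q[:,2]>.11)&~near((.51,-.31),.05)&~near((.385,-.24),.03)
print('obst',np.c_[Q[m],np.hypot(Q[m][:,0]-.372,Q[m][:,1]+.28)][np.argsort(np.hypot(Q[m][:,0]-.372,Q[m][:,1]+.28))][::40][:12].round(3))
m=near((.51,-.31),.2)&(Q[:,2]>.112)&~near((.51,-.31),.05)&~near((.385,-.24),.03)
print('obst pot',np.c_[Q[m],np.hypot(Q[m][:,0]-.51,Q[m][:,1]+.31)][np.argsort(np.hypot(Q[m][:,0]-.51,Q[m][:,1]+.31))][::100][:12].round(3))
E
```

```text
lid z [0.09231857 0.096765   0.09933236]
lid circ (array([ 0.50489376, -0.30848267]), np.float64(0.08628299300384744)) ((0.5069282054901123, -0.31020477414131165), 0.09698066860437393)
knob top [ 0.51225667 -0.30958355  0.13101742] (array([ 0.51375221, -0.31010902]), np.float64(0.01373475130755571))
grip top [ 0.38653795 -0.24017765  0.15427013] (array([ 0.38709767, -0.23958515]), np.float64(0.008933821388950595))
(309, 153) [ 0.367 -0.281  0.108]
(318, 185) [ 0.407 -0.288  0.104]
(330, 155) [ 0.38  -0.26   0.108]
(281, 230) [ 0.452 -0.372  0.016]
(390, 245) [ 0.516 -0.239  0.096]
(380, 205) [ 0.481 -0.225  0.015]
(279, 232) [ 0.453 -0.376  0.016]
obst [[ 0.372 -0.28   0.11   0.   ]
 [ 0.367 -0.278  0.11   0.005]
 [ 0.365 -0.281  0.111  0.007]
 [ 0.363 -0.277  0.11   0.01 ]
 [ 0.398 -0.289  0.505  0.027]
 [ 0.398 -0.29   0.505  0.027]
 [ 0.397 -0.291  0.501  0.028]
 [ 0.396 -0.294  0.508  0.028]
 [ 0.397 -0.292  0.501  0.028]
 [ 0.396 -0.294  0.504  0.028]
 [ 0.396 -0.295  0.503  0.028]
 [ 0.395 -0.295  0.506  0.028]]
obst pot [[ 0.45  -0.256  0.425  0.081]
 [ 0.448 -0.255  0.443  0.083]
 [ 0.446 -0.254  0.443  0.085]
 [ 0.445 -0.253  0.44   0.086]
 [ 0.452 -0.245  0.469  0.087]
 [ 0.45  -0.246  0.47   0.087]
 [ 0.458 -0.239  0.478  0.088]
 [ 0.443 -0.253  0.427  0.088]
 [ 0.456 -0.24   0.487  0.089]
 [ 0.442 -0.252  0.441  0.089]
 [ 0.442 -0.252  0.442  0.089]
 [ 0.447 -0.246  0.469  0.09 ]]
```

Run:
```python
from h import *
z=np.load('w1.npz'); c=dict(T=z['T'],f=float(z['f']),cx=float(z['cx']),cy=float(z['cy']),range_z=z['d'],wrist=1); P=cloud(c)
Q=P.reshape(-1,3); Q=Q[~np.isnan(Q[:,0])]
for n,p,ex in (('axis',(.368,-.28),.06),('pot',(.513,-.31),.09)):
  for zl in (.03,.11,.18):
    d=np.hypot(Q[:,0]-p[0],Q[:,1]-p[1]); m=(Q[:,2]>zl)&(Q[:,2]<.24)&(d>ex)&(np.hypot(Q[:,0]-.513,Q[:,1]+.31)>.1)
    i=np.argsort(d[m])[[5,200,800]] if m.sum()>800 else []; print(n,zl,np.c_[Q[m][i],d[m][i]].round(3).tolist())
g=np.array([.387,-.240]); 
arm.goto([*g,.20],down(2.69)); arm.move_l([*g,.122])
s=arm.read_state(); print(s['time'],s['contact_force'])
arm.move_gripper(0.0); s=arm.read_state(); print(s['width'],s['contact_force'],s['ee_pos'],s['finger_force'],s['time'])
```

```text
axis 0.03 [[0.442, -0.127, 0.043, 0.17], [0.414, -0.11, 0.052, 0.176], [0.471, -0.114, 0.156, 0.195]]
axis 0.11 [[0.5, -0.147, 0.137, 0.187], [0.465, -0.111, 0.168, 0.195], [0.489, -0.125, 0.154, 0.197]]
axis 0.18 [[0.471, -0.115, 0.184, 0.194], [0.503, -0.132, 0.184, 0.2], [0.46, -0.078, 0.194, 0.222]]
pot 0.03 [[0.413, -0.312, 0.095, 0.1], [0.408, -0.304, 0.095, 0.105], [0.614, -0.375, 0.187, 0.12]]
pot 0.11 [[0.609, -0.379, 0.175, 0.119], [0.617, -0.371, 0.181, 0.12], [0.605, -0.39, 0.154, 0.122]]
pot 0.18 [[0.616, -0.37, 0.186, 0.119], [0.604, -0.393, 0.185, 0.123], [0.61, -0.401, 0.186, 0.133]]
6.6583 [ 0.36428103 -0.12009544  0.734936  ]
0.013062653886604795 [0.49221003 4.60883013 6.12213287] [ 0.38747593 -0.23952657  0.12246669] 58.5517680644989 7.3417
```

```bash
cat > crank.py <<'E'
from h import *
def turn(A,r,th0,n,step,vel=.08,z=.122,stop=None):
    log=[];th=th0
    for k in range(n):
        th-=step; u=np.array([np.cos(th),np.sin(th)]); t=np.array([u[1],-u[0]])
        arm.move_l([*(A+r*u),z],velocity=vel)
        s=arm.read_state(); F=s['contact_force'][:2]; e=s['ee_pos'][:2]
        log.append((th,F@u,F@t,s['contact_force'][2],s['width'],s['time'],*e))
        if stop and stop(log): break
    return th,np.array(log)
E
python3 - <<'E'
from crank import *
A=np.array([.368,-.28]); g=arm.read_state()['ee_pos'][:2]; th0=np.arctan2(*(g-A)[::-1]); print(th0,np.hypot(*(g-A)))
th,l=turn(A,.045,th0,6,np.radians(12)); print(l.round(3))
E
```

```text
1.1222992083020629 0.04491558604461609
[[ 0.913  3.87   1.005  4.284  0.014  7.608  0.397 -0.245]
 [ 0.703  5.551  1.498  4.064  0.013  7.875  0.404 -0.251]
 [ 0.494  6.364  0.7    3.382  0.013  8.142  0.409 -0.259]
 [ 0.285  7.184  1.312  2.597  0.013  8.408  0.413 -0.268]
 [ 0.075  6.953  1.431  1.267  0.013  8.675  0.415 -0.278]
 [-0.134  6.886  1.907  1.49   0.013  8.942  0.414 -0.287]]
```

Run:
```python
from crank import *
c=cam('wrist'); cv2.imwrite('pics/w2.png',c['img'])
c=cam('scene'); cv2.imwrite('pics/s2.png',cv2.resize(c['img'][230:390,340:540],None,fx=3,fy=3))
```

```text
(no output)
```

View pics/w2.png

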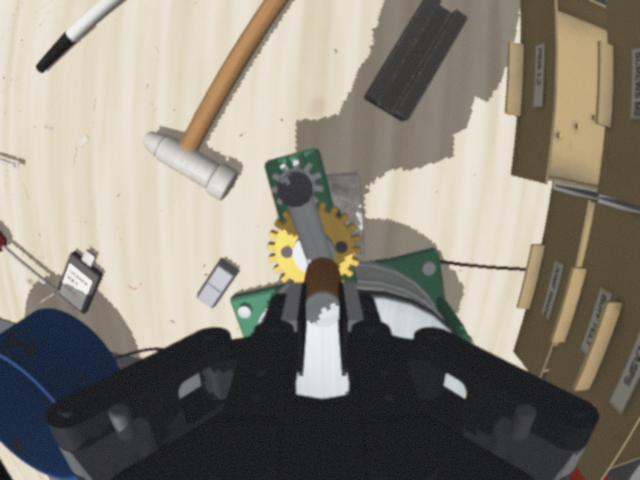

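View pics/s2.png

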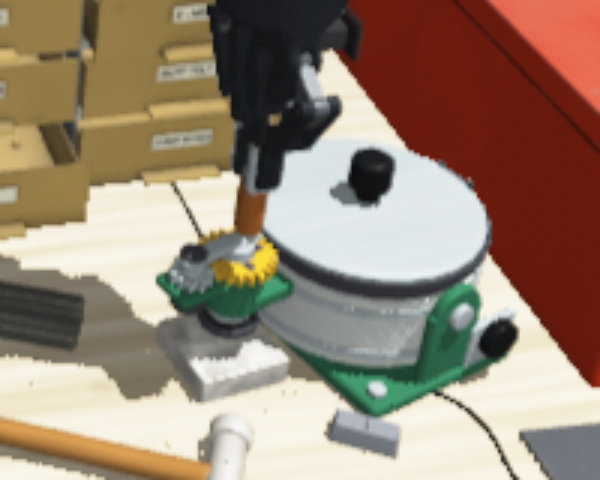

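The crank is held and turning: hub (297,187), grip in the fingers (323,275). Continue.

Run:
```python
from crank import *
A=np.array([.368,-.28])
th,l=turn(A,.045,-.134,30,np.radians(12),vel=.1); print(l[::2,:6].round(2)); np.save('l1.npy',l)
```

```text
[[-3.400e-01  7.660e+00  1.790e+00 -3.400e-01  1.000e-02  9.290e+00]
 [-7.600e-01  4.680e+00  8.600e-01  6.200e-01  1.000e-02  9.790e+00]
 [-1.180e+00  5.040e+00  1.810e+00  4.530e+00  1.000e-02  1.029e+01]
 [-1.600e+00  3.920e+00  1.920e+00  6.990e+00  1.000e-02  1.079e+01]
 [-2.020e+00  5.300e-01  1.920e+00  1.038e+01  1.000e-02  1.129e+01]
 [-2.440e+00 -3.740e+00  2.250e+00  1.127e+01  1.000e-02  1.179e+01]
 [-2.860e+00 -8.430e+00  2.310e+00  7.800e+00  1.000e-02  1.229e+01]
 [-3.280e+00 -1.024e+01  2.100e+00  2.610e+00  1.000e-02  1.279e+01]
 [-3.690e+00 -9.570e+00  2.280e+00  9.200e-01  1.000e-02  1.329e+01]
 [-4.110e+00 -8.630e+00  2.280e+00  1.310e+00  1.000e-02  1.379e+01]
 [-4.530e+00 -5.840e+00  2.320e+00  3.140e+00  1.000e-02  1.429e+01]
 [-4.950e+00 -1.920e+00  2.330e+00  5.500e+00  1.000e-02  1.479e+01]
 [-5.370e+00  2.550e+00  1.740e+00  9.080e+00  1.000e-02  1.529e+01]
 [-5.790e+00  6.730e+00  1.850e+00  6.870e+00  1.000e-02  1.579e+01]
 [-6.210e+00  8.600e+00  7.300e-01  4.520e+00  1.000e-02  1.629e+01]]
```

Run:
```python
from crank import *
A=np.array([.3665,-.28]); th=-.134-np.radians(360)
th,l=turn(A,.045,th,16,np.radians(12),vel=.1); print(th,l[::2,:6].round(2))
```

```text
-9.768217471008697 [[-6.630e+00  1.324e+01  1.840e+00 -9.300e-01  1.000e-02  1.679e+01]
 [-7.050e+00  1.140e+01  1.480e+00 -4.400e-01  1.000e-02  1.729e+01]
 [-7.460e+00  9.150e+00  2.130e+00  3.720e+00  1.000e-02  1.779e+01]
 [-7.880e+00  4.020e+00  2.540e+00  8.130e+00  1.000e-02  1.829e+01]
 [-8.300e+00 -1.940e+00  2.750e+00  1.164e+01  1.000e-02  1.879e+01]
 [-8.720e+00 -8.850e+00  1.590e+00  1.109e+01  1.000e-02  1.929e+01]
 [-9.140e+00 -1.476e+01  2.270e+00  4.760e+00  1.000e-02  1.979e+01]
 [-9.560e+00 -1.632e+01  1.960e+00 -1.780e+00  1.000e-02  2.029e+01]]
```

```bash
cat > crank2.py <<'E'
from h import *
def step(A,th,d,sf,vel=.1,r=.045,z=.122):
    th-=d; u=np.array([np.cos(th),np.sin(th)]); t=np.array([u[1],-u[0]])
    hit=arm.move_l([*(A+r*u),z],velocity=vel,stop_force=sf)
    s=arm.read_state(); F=s['contact_force']; e=s['ee_pos'][:2]-A
    return th,bool(hit),(round(th,3),round(float(np.unwrap([th,np.arctan2(e[1],e[0])])[1]),3),np.hypot(*e).round(4),hit,(F[:2]@u).round(2),(F[:2]@t).round(2),F[2].round(2),round(s['width'],4),round(s['time'],2))
E
python3 - <<'E'
from crank2 import *
A=np.array([.3703,-.2797]); th=-9.768
for sf in (4,3,4,5,6,5,4):
    th,h,i=step(A,th,np.radians(12),sf); print(sf,*i)
E
```

```text
4 -9.977 -9.998 0.0443 True -0.2 1.51 5.43 0.0127 20.75
3 -10.187 -10.199 0.0444 False -3.89 1.09 4.25 0.0133 21.0
4 -10.396 -10.409 0.0443 False -4.61 2.1 4.47 0.0133 21.25
5 -10.606 -10.619 0.0442 False -5.49 2.71 3.76 0.0135 21.5
6 -10.815 -10.829 0.0441 False -6.43 2.29 4.14 0.0129 21.75
5 -11.025 -11.038 0.0441 False -6.62 2.45 5.0 0.0134 22.0
4 -11.234 -11.246 0.0441 False -4.96 1.94 4.3 0.0129 22.25
```

Run:
```python
from crank2 import *
A=np.array([.3703,-.2797]); th=-11.234;H=[]
for k in range(40):
    th,h,i=step(A,th,np.radians(12),10,r=.0445); print(*i); H.append(float(i[5]))
    if h or np.mean(H[-3:])>4.2 or np.mean(H[-3:])<-1: break
```

```text
-11.443 -11.453 0.0441 False -3.29 2.33 6.15 0.0135 22.5
-11.653 -11.66 0.0442 False -1.87 3.28 7.99 0.0132 22.75
-11.862 -11.866 0.0443 False -0.59 2.63 7.95 0.0133 23.0
-12.072 -12.075 0.0445 False -0.34 2.47 8.2 0.0133 23.25
-12.281 -12.285 0.0447 False 1.6 2.59 7.74 0.013 23.5
-12.491 -12.494 0.0449 False 2.4 1.62 7.51 0.0134 23.75
-12.7 -12.704 0.0451 False 3.36 1.38 7.76 0.0132 24.0
-12.91 -12.914 0.0453 False 4.09 1.01 6.29 0.0131 24.25
-13.119 -13.124 0.0455 False 5.7 1.54 5.23 0.0129 24.5
-13.328 -13.332 0.0457 False 6.24 0.79 4.29 0.0132 24.75
-13.538 -13.542 0.0458 False 7.3 0.01 4.6 0.0136 25.0
-13.747 -13.75 0.0459 False 7.74 -0.53 5.01 0.0133 25.25
-13.957 -13.96 0.046 False 7.27 -0.44 4.8 0.0133 25.5
-14.166 -14.169 0.0459 False 8.83 0.07 4.44 0.0131 25.75
-14.376 -14.38 0.0459 False 8.07 -0.31 5.95 0.0132 26.0
-14.585 -14.591 0.0458 False 8.1 -0.19 6.84 0.013 26.25
-14.794 -14.804 0.0457 False 6.52 -0.49 8.71 0.0135 26.5
-15.004 -15.015 0.0455 False 6.65 -0.49 9.84 0.0133 26.75
-15.213 -15.227 0.0453 False 4.76 0.04 10.08 0.0133 27.0
-15.423 -15.437 0.0452 False 2.42 -0.74 9.59 0.0131 27.25
-15.632 -15.644 0.045 False 1.02 -0.38 11.06 0.0135 27.5
-15.842 -15.85 0.0449 False -0.34 -1.69 9.04 0.0134 27.75
-16.051 -16.055 0.0446 False -1.51 -1.6 8.86 0.0129 28.0
```

Run:
```python
from h import *
c=cam('scene'); a=cv2.imread('pics/scene0.png')[320:370,385:445]; b=c['img'][320:370,385:445]
cv2.imwrite('pics/cmp.png',cv2.resize(np.hstack([a,b]),None,fx=6,fy=6,interpolation=cv2.INTER_CUBIC))
```

```text
(no output)
```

View pics/cmp.png

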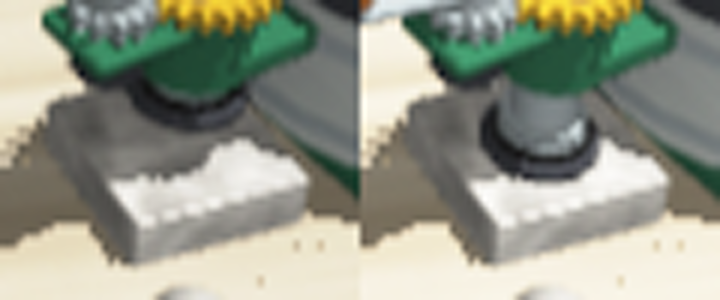

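```bash
cat >> h.py <<'E'
def proj(c,P):
    q=c['extrinsics']@np.r_[P,1]; return np.array([c['cx']+c['f']*q[0]/-q[2],c['cy']-c['f']*q[1]/-q[2]])
E
python3 - <<'E'
from h import *
c=cam('scene'); L=np.array([.513,-.31])+.112*np.array([-.979,.203])
for z in (.02,.025): 
    pts=np.array([proj(c,[L[0]+.02*np.cos(a),L[1]+.02*np.sin(a),z]) for a in np.linspace(0,6.28,60)]); print(z,L,pts.min(0),pts.max(0))
arm.move_gripper(.05); p=arm.read_state()['ee_pos']; arm.move_l([p[0],p[1],.24])
k=[.513,-.310]
arm.goto([*k,.22],down(2.69))
c=cam('wrist')
P=cloud(c).reshape(-1,3); m=(np.hypot(P[:,0]-k[0],P[:,1]-k[1])<.03)&(P[:,2]>.122)&(P[:,2]<.16); 
h=cv2.convexHull(P[m][:,:2].astype(np.float32))[:,0].astype(float); print('knob',m.sum(),circ(h),np.median(P[m][:,2]))
print([ (round(d['p'],2),at_z(c,d['point'],.12).round(4)) for d in arm.tip_of('lid_knob','wrist')[:2]],arm.read_state()['time'])
E
```

```text
0.02 [ 0.403352 -0.287264] [402.02445279 337.21274471] [422.35081098 351.01089206]
0.025 [ 0.403352 -0.287264] [402.26056005 335.33660828] [422.6409839  349.10374842]
knob 1153 (array([ 0.51402454, -0.30997288]), np.float64(0.013678943862829905)) 0.13180030472169396
[(0.82, array([ 0.5149, -0.3097,  0.12  ])), (0.5, array([ 0.5086, -0.3065,  0.12  ]))] 30.3667
```

The foot is on the block (its lower edge at row ~350, 351 predicted for contact) and the load has clearly risen. Now the lid.

Run:
```python
from h import *
k=[.514,-.310]; o=down(2.69)
arm.move_gripper(.06); arm.move_l([*k,.104],velocity=.1); arm.move_gripper(0)
s=arm.read_state(); print(s['width'],s['ee_pos'],s['contact_force'],s['time'])
arm.move_l([*k,.40],velocity=.2); s=arm.read_state(); print(s['width'],s['contact_force'])
print([None if (j:=arm.solve_ik(p,o)) is None else np.round(j,2) for p in ([.45,.03,.40],[.519,.377,.40],[.519,.377,.03])])
c=cam('wrist'); cv2.imwrite('pics/w3.png',c['img'])
```

```text
0.023065827905970174 [ 0.51430162 -0.3101166   0.1048755 ] [-0.31224085  1.12579435  5.93820243] 32.4
0.0227706330415491 [-0.59921744 -0.41730166 -5.11457679]
[array([-0.1 ,  0.12,  0.13,  1.58,  0.  ,  0.36]), array([0.51, 0.57, 0.78, 1.79, 0.  , 0.97]), array([ 0.51,  0.64, -0.07,  0.86,  0.  ,  0.97])]
```

View pics/w3.png

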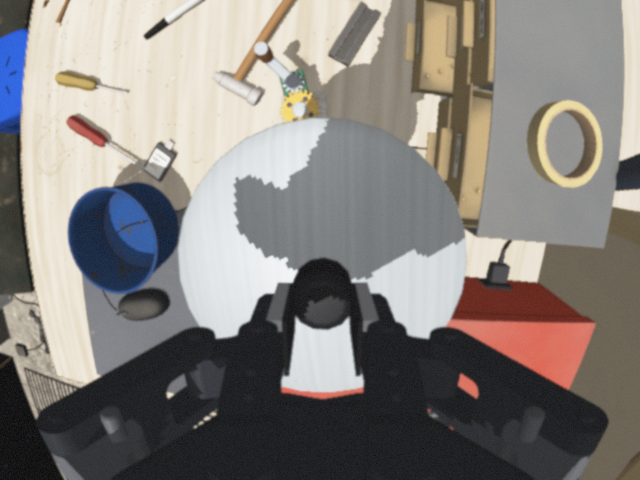

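The lid is held level (knob at 323,292).

Run:
```python
from h import *
o=down(2.69)
arm.goto([.45,.03,.41],o); arm.goto([.518,.381,.40],o); s=arm.read_state(); print(s['width'],s['contact_force'],s['time'])
c=cam('wrist'); cv2.imwrite('pics/w4.png',c['img'])
c=cam('top'); cv2.imwrite('pics/t4.png',c['img'])
for d in arm.tip_of('clear_spot','top')[:2]: print(d['p'],at_z(c,d['point'],0))
for d in arm.tip_of('ingot_0_center','top')[:6]: print('ing',d['p'],at_z(c,d['point'],0.007))
```

```text
0.02285134433702633 [ 0.24214151  0.2485215  -3.36365317] 36.725
0.63 [0.51092639 0.37792828 0.        ]
0.35 [ 0.5230349  -0.30957543  0.        ]
ing 0.42 [ 0.41629268 -0.39350753  0.007     ]
```

View pics/w4.png

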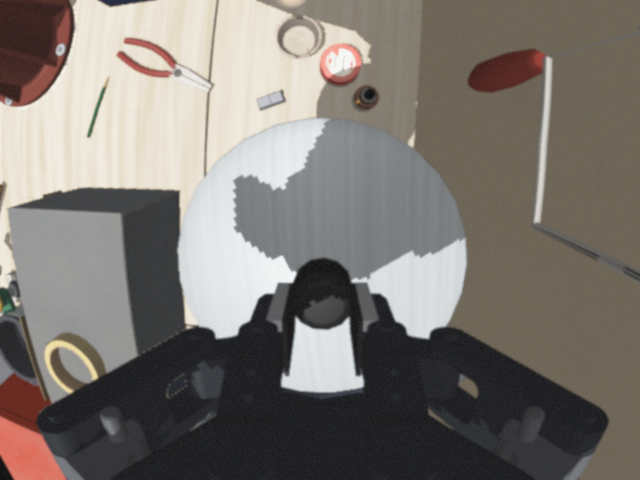

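Run:
```python
from h import *
p=[.512,.379]
arm.move_l([*p,.40]); arm.move_l([*p,.06],velocity=.2); h=arm.move_l([*p,.015],velocity=.03,stop_force=5); s=arm.read_state(); print(h,s['width'],s['ee_pos'],s['contact_force'],s['time'])
arm.move_gripper(.06); arm.move_l([*p,.25],velocity=.2)
arm.goto([.42,.30,.33],down(2.69-.3)); c=cam('wrist'); cv2.imwrite('pics/w5.png',c['img'])
for d in arm.silhouettes('ingot_0_center','wrist')[:6]:
    m=d['region']; v,u=np.nonzero(m); 
    if d['p']<.2: continue
    q=np.array([at_z(c,(a,b),.012)[:2] for a,b in zip(u,v)]).astype(np.float32); r=cv2.minAreaRect(q); b=cv2.boxPoints(r); e=[b[1]-b[0],b[2]-b[1]]; L=max(e,key=np.linalg.norm)
    print(round(d['p'],2),np.round(d['point']),np.round(r[0],4),np.round(r[1],3),np.arctan2(L[1],L[0]).round(3))
for d in arm.tip_of('lid_knob','wrist')[:1]: print('knob',at_z(c,d['point'],.036))
for d in arm.tip_of('ingot_0_center','wrist')[:6]: print('ing',d['p'],at_z(c,d['point'],0.007))
print(arm.read_state()['time'])
```

```text
True 0.02299880038882163 [0.5118652  0.37893485 0.02088818] [-0.35649475 -0.49163073  5.20306295] 40.2
42.775
```

View pics/w5.png

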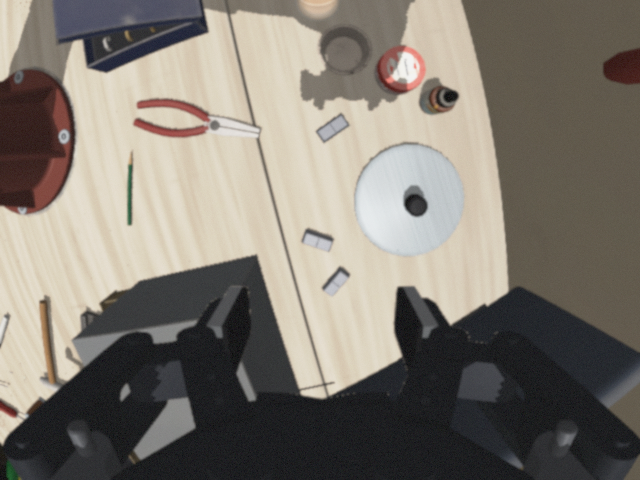

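The lid lies at (409,200) on the clear patch; ingots show at (333,128), (318,241) and (336,281), which the networks missed here. I'll segment these by colour.

```bash
cat >> h.py <<'E'
def ingots(c,seeds,win=.035,zt=.014):
    img=c['img']; sat=cv2.cvtColor(img,cv2.COLOR_BGR2HSV)[...,1]; out=[]
    P=cloud(dict(c,range_z=np.ones_like(c['range_z']))); O=c['T'][:3,3]; D=P-O; G=O+D*((zt-O[2])/D[...,2])[...,None]
    for s in seeds:
        w=(np.hypot(G[...,0]-s[0],G[...,1]-s[1])<win)&(D[...,2]<0)
        if w.sum()<30: out.append(None); continue
        t,_=cv2.threshold(sat[w][None],0,255,cv2.THRESH_OTSU); m=(w&(sat<t)).astype(np.uint8)
        n,l,st,ce=cv2.connectedComponentsWithStats(m); i=1+np.argmax(st[1:,4]); q=G[l==i][:,:2].astype(np.float32)
        r=cv2.minAreaRect(q); b=cv2.boxPoints(r); L=max(b[1]-b[0],b[2]-b[1],key=np.linalg.norm)
        out.append((np.array(r[0]).round(4),np.sort(r[1]).round(3),round(float(np.arctan2(L[1],L[0])),3)))
    return out
E
python3 - <<'E'
from h import *
c=cam('wrist')
S=[at_z(c,p,.014)[:2] for p in [(333,128),(318,241),(336,281)]]; print(S)
for o in ingots(c,S): print(o)
for d in arm.silhouettes('ingot_1_center','wrist')[:6]: print(d['p'],d['point'])
E
```

```text
[array([0.36884094, 0.36648628]), array([0.46513286, 0.24990677]), array([0.52438529, 0.22862633])]
(array([0.3683, 0.3659]), array([0.018, 0.04 ]), 1.435)
(array([0.4645, 0.2496]), array([0.021, 0.04 ]), 0.471)
(array([0.5258, 0.227 ]), array([0.02 , 0.042]), -1.422)
0.91 [332.1, 127.7]
```

```bash
cat > pick.py <<'E'
from h import *
VIEW=([.42,.30,.33],down(2.39)); C=np.array([.514,-.310])
def yawfix(p,yaw):
    j=arm.solve_ik([*p,.25],down(yaw)); k=arm.solve_ik([*p,.25],down(yaw+np.pi))
    f=lambda q: 9 if q is None else abs(q[5])
    return yaw if f(j)<f(k) else yaw+np.pi
def grab(p,yaw,op=.045,zs=.25):
    y=yawfix(p,yaw); arm.move_gripper(op)
    arm.goto([*p,zs],down(y)); arm.move_l([*p,.05],velocity=.25); h=arm.move_l([*p,.004],velocity=.05,stop_force=8)
    a=arm.read_state()['ee_pos'][2]; arm.move_gripper(0); s=arm.read_state(); arm.move_l([*p,.30],velocity=.25)
    print('grab',h,a.round(4),s['width'],arm.read_state()['width'],arm.read_state()['time'])
def drop(off,z,via=True):
    yaw=2.69; X=np.array([np.cos(yaw),np.sin(yaw)]); Y=np.array([-X[1],X[0]]); q=C+off[0]*X+off[1]*Y
    if via: arm.goto([.45,.0,.32],down(yaw))
    arm.goto([*q,.22],down(yaw)); w=arm.read_state()['width']; h=arm.move_l([*q,z],velocity=.15,stop_force=8); arm.move_gripper(.034)
    s=arm.read_state(); arm.move_l([*q,.24],velocity=.25); print('drop',w,h,s['ee_pos'],s['time'])
E
python3 - <<'E'
from pick import *
c=cam('wrist'); Q=cloud(c).reshape(-1,3); m=(Q[:,2]>.05)&(Q[:,2]<.25)&(Q[:,1]>.05)&(Q[:,1]<.3)&(Q[:,0]>.3)&(Q[:,0]<.75)
for p in [(.368,.366),(.4645,.2496),(.5258,.227)]:
    d=np.hypot(Q[m][:,0]-p[0],Q[m][:,1]-p[1]); i=np.argsort(d)[[3,100]]; print(Q[m][i].round(3),d[i].round(3))
(p,_,a),=ingots(c,[(.368,.366)]); grab(p,a)
E
```

```text
[[0.423 0.171 0.105]
 [0.425 0.169 0.099]] [0.202 0.206]
[[0.422 0.172 0.087]
 [0.425 0.169 0.105]] [0.089 0.09 ]
[[0.479 0.14  0.102]
 [0.469 0.145 0.167]] [0.099 0.1  ]
grab False 0.0043 0.000246059216254944 0.000282396425305225 48.8333
```

Run:
```python
from pick import *
arm.goto([.33,.34,.28],down(2.39))
c=cam('wrist'); cv2.imwrite('pics/w6.png',c['img']); 
for d in arm.silhouettes('ingot_1_center','wrist')[:6]: print(d['p'],d['point'],at_z(c,d['point'],.01))
print(ingots(c,[(.368,.366)]))
```

```text
0.66 [357.2, 202.6] [0.36402859 0.36564589 0.01      ]
[(array([0.3664, 0.3667]), array([0.019, 0.04 ]), 1.424)]
```

View pics/w6.png

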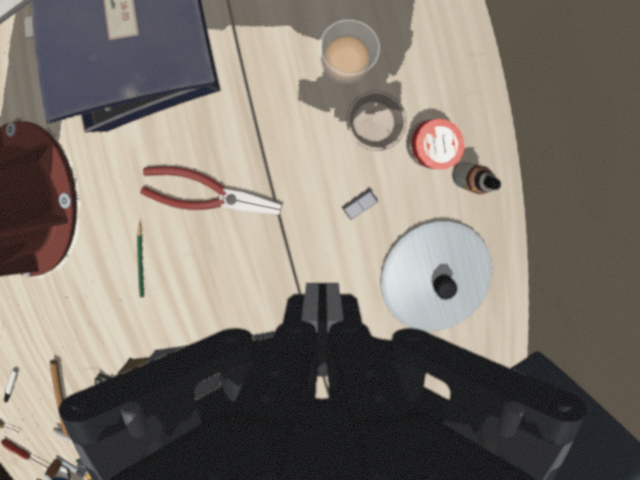

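```bash
cat > g2.py <<'E'
from pick import *
def grab2(p,yaw,op=.034):
    y=yawfix(p,yaw); arm.move_gripper(op)
    arm.goto([*p,.25],down(y)); arm.move_l([*p,.05],velocity=.25); h=arm.move_l([*p,-.006],velocity=.03,stop_force=4)
    s=arm.read_state(); a=s['ee_pos'][2]; arm.move_l([*p,max(a,-.006)+.0015],velocity=.03)
    arm.move_gripper(0); b=arm.read_state()['width']; print('contact',h,a,b,s['ee_pos'],s['contact_force'])
    arm.move_l([*p,.30],velocity=.25); s=arm.read_state(); print(s['width'],s['time']); return s['width']>.008
E
python3 - <<'E'
from g2 import *
c=cam('wrist'); (p,_,a),=ingots(c,[(.366,.366)]); print(p,a); print(grab2(p,a))
E
```

```text
[0.3665 0.3668] 1.424
contact False -0.005866648306770243 0.00020888476144703192 [ 0.36656955  0.36688468 -0.00586665] [-0.46845489  0.01461719  0.24650408]
-0.000686182840049744 58.1917
False
```

Run:
```python
from g2 import *
s=arm.read_state(); print(s['ee_pos'],s['width'])
c=cam('wrist'); print(ingots(c,[(.366,.366)]))
p=[.3665,.3668]; arm.move_gripper(.06); arm.move_l([*p,.03],velocity=.25)
c=cam('wrist'); cv2.imwrite('pics/w7.png',c['img']); print(ingots(c,[(.366,.366)]))
```

```text
[0.36603598 0.36644015 0.29891767] -0.000686182840049744
[(array([0.368 , 0.3649]), array([0.017, 0.04 ]), 1.423)]
[(array([0.368 , 0.3639]), array([0.018, 0.042]), 1.425)]
```

View pics/w7.png

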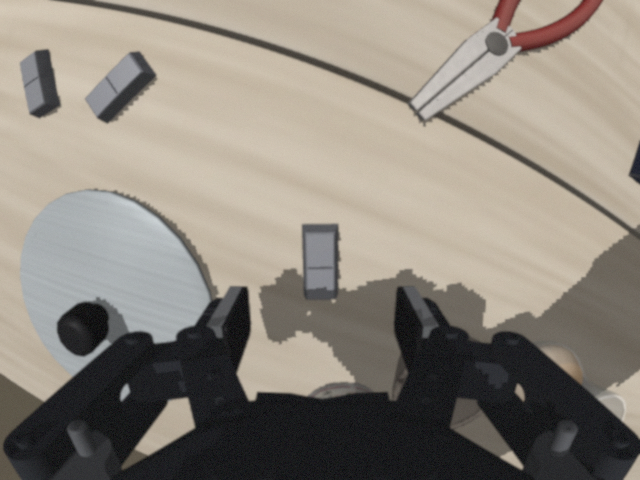

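Run:
```python
from g2 import *
s=arm.read_state(); c=cam('wrist'); T=c['T']
def pj(P):
    q=np.linalg.inv(T)@np.r_[P,1]; r=np.hypot(q[0],q[1]); th=np.arctan2(r,-q[2]); return [c['cx']+c['f']*th*q[0]/r, c['cy']-c['f']*th*q[1]/r]
e=s['ee_pos']; print(e,s['width'],pj(e),pj(e+[0,0,.019]),pj([e[0],e[1],.014]),pj([e[0],e[1],0]))
C=cloud(c)
for p in [(236,296),(246,292),(404,296),(320,250),(320,290),(280,200),(450,200)]: print(p,C[p[1],p[0]].round(4))
```

```text
[0.36731191 0.36741153 0.03115883] 0.05987724094449534 [np.float64(322.3976319034145), np.float64(280.5870346157498)] [np.float64(322.39196931406474), np.float64(296.59395226646234)] [np.float64(322.4015297758373), np.float64(268.6058870750805)] [np.float64(322.40409153522694), np.float64(260.19786602285)]
(236, 296) [0.3976 0.3523 0.0741]
(246, 292) [0.3959 0.3546 0.0656]
(404, 296) [0.3358 0.3614 0.0742]
(320, 250) [0.3671 0.3572 0.0136]
(320, 290) [0.3704 0.3795 0.0137]
(280, 200) [0.3849 0.33   0.0009]
(450, 200) [ 0.291   0.3433 -0.0008]
```

Run:
```python
from g2 import *
o=arm.read_state()['ee_rot']; arm.move_l([.367,.367,.15],velocity=.25); arm.goto([.36,.30,.1],o)
for w in (0,.02,.034):
    arm.move_gripper(w); arm.move_l([.36,.30,.02],velocity=.2)
    h=arm.move_l([.36,.30,-.02],velocity=.03,stop_force=4); s=arm.read_state(); print(w,h,s['ee_pos'],s['width'],s['contact_force'].round(1),s['time'])
    arm.move_l([.36,.30,.03],velocity=.2)
arm.move_gripper(0.08)
```

```text
0 False [ 0.3601183   0.30008077 -0.01985134] -0.0002723798239622933 [-0.   0.5  0.2] 63.875
0.02 False [ 0.36013766  0.30007872 -0.01984509] 0.020085007300368118 [ 0.2  0.4 -0.8] 66.3333
0.034 False [ 0.36011586  0.30007105 -0.01984421] 0.034185437186954784 [ 0.2 -0.5 -0.4] 68.7583
```

Run:
```python
from g2 import *
for w in (0,.015,.04):
    arm.move_gripper(w); arm.move_l([.36,.30,-.01],velocity=.3)
    h=arm.move_l([.36,.30,-.05],velocity=.04,stop_force=4); s=arm.read_state(); print(w,h,s['ee_pos'],s['width'],s['contact_force'].round(1),s['time'])
    arm.move_l([.36,.30,.02],velocity=.3)
```

```text
0 True [ 0.36054383  0.30029187 -0.02545713] 0.0001675130917449662 [-2.1 -0.6 14.6] 71.2417
0.015 True [ 0.36042953  0.30028535 -0.02520137] 0.014998871534941342 [-1.2 -1.   9.6] 72.625
0.04 True [ 0.3603751   0.30024169 -0.02697628] 0.03993216939800577 [-0.7 -0.8 12.2] 74.1083
```

The real fingertips sit about 25 mm behind the nominal TCP, so every grasp so far was shallow. I'll compensate from here.

```bash
cat > g3.py <<'E'
from pick import *
def grab3(p,yaw,op=.04):
    y=yawfix(p,yaw); arm.move_gripper(op)
    arm.goto([*p,.15],down(y)); arm.move_l([*p,.01],velocity=.25); h=arm.move_l([*p,-.0225],velocity=.05,stop_force=6)
    arm.move_gripper(0); b=arm.read_state()['width']
    arm.move_l([*p,.27],velocity=.25); s=arm.read_state(); print('grab',h,b,s['width'],s['time']); return s['width']>.008
E
python3 - <<'E'
from g3 import *
arm.goto(*VIEW); c=cam('wrist')
L=ingots(c,[(.367,.366),(.4645,.2496),(.5258,.227)]); print(L)
(p,_,a)=L[0]
if grab3(p,a):
    drop((.02,.018),.035)
    c=cam('wrist'); cv2.imwrite('pics/w8.png',c['img'])
E
```

```text
[(array([0.3683, 0.366 ]), array([0.018, 0.04 ]), 1.433), (array([0.4647, 0.2494]), array([0.02 , 0.039]), 0.489), (array([0.5257, 0.2273]), array([0.02 , 0.042]), -1.445)]
grab False 0.018182701655027094 0.018044278371166168 81.4167
drop 0.017812366131344747 False [ 0.48836795 -0.31767307  0.03540985] 85.775
```

View pics/w8.png

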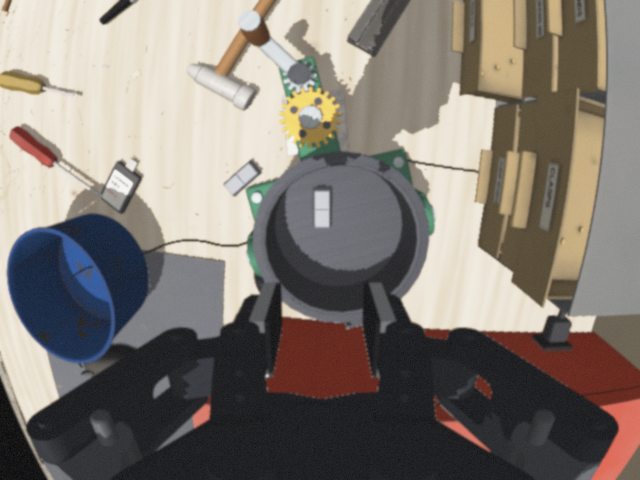

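The pot is open with one ingot inside at (322,209). The right-hand ingot is at (242,178), close to the pot, so I'll measure its clearance first.

Run:
```python
from g3 import *
c=cam('wrist'); r,=ingots(c,[at_z(c,(242,178),.014)[:2]]); print(r)
P=cloud(c).reshape(-1,3); m=(np.hypot(P[:,0]-.514,P[:,1]+.31)<.1)&(P[:,2]>.083)&(P[:,2]<.097); 
h=cv2.convexHull(P[m][:,:2].astype(np.float32))[:,0].astype(float); print('rim',circ(h),m.sum())
# robust rim fit with known radii
from scipy.optimize import least_squares
q=P[m][:,:2]; f=lambda x:(lambda d:np.maximum(d-.080,0)+np.maximum(.068-d,0))(np.hypot(*(q-x).T))
print('rimfit',least_squares(f,[.514,-.31],loss='soft_l1',f_scale=.002).x)
```

```text
(array([ 0.4216, -0.383 ]), array([0.063, 0.07 ]), -1.168)
rim (array([ 0.50628459, -0.30837327]), np.float64(0.0869559132532994)) 7018
rimfit [ 0.51188476 -0.31042828]
```

```bash
cat >> g3.py <<'E'
def sil(c,p0):
    for d in arm.silhouettes('ingot_1_center','wrist'):
        v,u=np.nonzero(d['region']); q=np.array([at_z(c,(a,b),.012)[:2] for a,b in zip(u,v)],np.float32)
        if np.hypot(*(q.mean(0)-p0))>.04: continue
        r=cv2.minAreaRect(q); b=cv2.boxPoints(r); L=max(b[1]-b[0],b[2]-b[1],key=np.linalg.norm)
        return np.array(r[0]),r[1],float(np.arctan2(L[1],L[0])),d['p']
E
python3 - <<'E'
from g3 import *
arm.goto([.40,-.36,.25],down(2.69)); c=cam('wrist'); print(sil(c,(.42,-.392))); print(ingots(c,[(.42,-.394)],win=.028)); cv2.imwrite('pics/w9.png',c['img'][100:400,120:520])
E
```

```text
None
[(array([ 0.4193, -0.3946]), array([0.053, 0.056]), -0.956)]
```

View pics/w9.png

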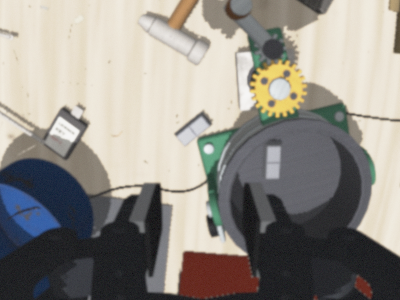

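```bash
cat >> g3.py <<'E'
def dep(c,p0,win=.035,lo=.008,hi=.03):
    P=cloud(c).reshape(-1,3); m=(np.hypot(P[:,0]-p0[0],P[:,1]-p0[1])<win)&(P[:,2]>lo)&(P[:,2]<hi)
    q=P[m]; r=cv2.minAreaRect(q[:,:2].astype(np.float32)); b=cv2.boxPoints(r); L=max(b[1]-b[0],b[2]-b[1],key=np.linalg.norm)
    return np.array(r[0]),np.array(r[1]),float(np.arctan2(L[1],L[0])),q[:,2].mean(),m.sum()
E
python3 - <<'E'
from g3 import *
c=cam('wrist'); print(dep(c,(.42,-.393)))
for p in [(176,130),(200,112),(185,144),(211,127),(193,128)]: print(at_z(c,(p[0]+120,p[1]+100),.014).round(4))
print(arm.read_state()['time'])
E
```

```text
(array([ 0.43335003, -0.38156018]), array([0.03724223, 0.0398583 ]), -1.3018919229507446, np.float64(0.012718031334398028), np.int64(757))
[ 0.4169 -0.4     0.014 ]
[ 0.4102 -0.3669  0.014 ]
[ 0.4358 -0.3982  0.014 ]
[ 0.4308 -0.3633  0.014 ]
[ 0.4231 -0.3819  0.014 ]
87.4667
```

Run:
```python
from g3 import *
L=1.745; l=np.array([np.cos(L),np.sin(L),0]); ing=np.array([.4234,-.382,0]); t=np.radians(24)
a=np.sin(t)*l+np.array([0,0,-np.cos(t)])
best=None
for sg in (1,-1):
    y=sg*np.array([-l[1],l[0],0]); x=np.cross(y,a); q=R.from_matrix(np.c_[x,y,a]).as_quat()
    tip=ing-.015*l+[0,0,.0065]; tcp=tip+.0245*a
    js=[arm.solve_ik(tcp-d*a,q) for d in (0,.15)]; print(sg,js)
    if all(j is not None for j in js) and (best is None or abs(js[0][5])<best[0]): best=(abs(js[0][5]),q,tcp)
_,q,tcp=best
arm.move_gripper(.034); arm.goto(tcp-.15*a,q); arm.move_l(tcp-.03*a,velocity=.2); h=arm.move_l(tcp,velocity=.04,stop_force=5)
s=arm.read_state(); print(h,s['ee_pos']-tcp,s['contact_force'])
arm.move_gripper(0); s=arm.read_state(); print(s['width'],s['contact_force'])
if s['width']>.008:
    arm.move_l(s['ee_pos']-.16*a,velocity=.2); print(arm.read_state()['width'])
print(arm.read_state()['time'])
```

```text
1 [array([-0.97071257,  0.89905069,  0.20340421,  1.26035326,  0.16883297,
       -2.74871367]), array([-1.00463513,  0.90866251,  0.5990291 ,  1.65151273,  0.1560047 ,
       -2.78053618])]
-1 [array([-0.97071257,  0.89905069,  0.20340421,  1.26035326,  0.16883297,
        0.39287899]), array([-1.00463513,  0.90866251,  0.5990291 ,  1.65151273,  0.1560047 ,
        0.36105647])]
True [-9.42928809e-06 -1.69852281e-04  7.39639124e-04] [-0.10569754 -1.25384297  6.59471403]
0.017258610575567917 [ 1.22928401 -2.04079896  7.00094069]
0.017548036279286867
91.225
```

Run:
```python
from g3 import *
drop((0,-.018),.045,via=False)
arm.goto([.45,.0,.32],down(2.69)); arm.goto(*VIEW); c=cam('wrist')
L=ingots(c,[(.4645,.2496),(.5258,.227)]); print(L)
(p,s_,a)=L[0]
if s_[0]<.025 and s_[1]<.046 and grab3(p,a): drop((-.02,.015),.04)
```

```text
drop 0.01764373447393195 False [ 0.52215107 -0.29394799  0.04550518] 93.7167
[(array([0.4644, 0.2498]), array([0.02 , 0.039]), 0.469), (array([0.5257, 0.2271]), array([0.019, 0.042]), -1.413)]
grab False 0.018240866950761766 0.018169875815970536 101.6417
drop 0.01862984461614821 False [ 0.52568645 -0.33244651  0.04046562] 105.625
```

Run:
```python
from g3 import *
def pot(c):
    P=cloud(c); m=(np.hypot(P[...,0]-.513,P[...,1]+.31)<.06)&(P[...,2]>.033)&(P[...,2]<.09); n,l,st,ce=cv2.connectedComponentsWithStats(m.astype(np.uint8))
    return [(P[l==i].mean(0).round(3),P[l==i][:,2].max().round(3),st[i,4]) for i in range(1,n) if st[i,4]>60]
c=cam('wrist'); print(pot(c))
arm.goto([.45,.0,.32],down(2.69)); arm.goto(*VIEW); c=cam('wrist')
L=ingots(c,[(.5257,.227)]); print(L)
(p,s_,a)=L[0]
if s_[0]<.025 and s_[1]<.046 and grab3(p,a):
    drop((-.02,-.012),.045)
    c=cam('wrist'); print(pot(c)); cv2.imwrite('pics/w10.png',c['img'])
```

```text
[(array([ 0.489, -0.317,  0.038]), np.float64(0.041), np.int32(665)), (array([ 0.514, -0.292,  0.038]), np.float64(0.041), np.int32(672)), (array([ 0.526, -0.333,  0.044]), np.float64(0.052), np.int32(724))]
[(array([0.5258, 0.2273]), array([0.019, 0.042]), -1.423)]
grab False 0.018359130205468296 0.018104285070460774 114.8
drop 0.018414350711781012 False [ 0.53750964 -0.30814652  0.04547413] 119.2083
[(array([ 0.489, -0.318,  0.038]), np.float64(0.041), np.int32(680)), (array([ 0.526, -0.3  ,  0.044]), np.float64(0.058), np.int32(1265)), (array([ 0.527, -0.333,  0.044]), np.float64(0.053), np.int32(757))]
```

View pics/w10.png

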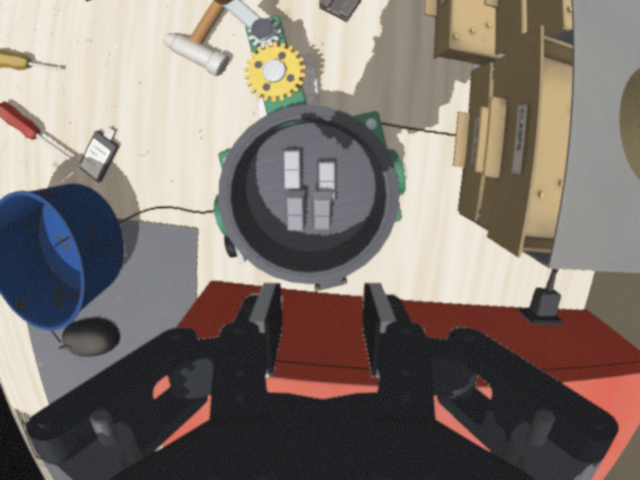

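All four ingots lie in the pot, at (292,168), (326,176), (295,210) and (321,210). Now the lid.

Run:
```python
from g3 import *
from scipy.optimize import least_squares
c=cam('wrist'); P=cloud(c).reshape(-1,3)
m=(np.hypot(P[:,0]-.513,P[:,1]+.31)<.09)&(np.hypot(P[:,0]-.513,P[:,1]+.31)>.06)&(P[:,2]>.086)&(P[:,2]<.095); q=P[m][:,:2]
f=lambda x:(lambda d:np.maximum(d-.080,0)+np.maximum(.068-d,0))(np.hypot(*(q-x).T))
print('rim',least_squares(f,[.513,-.31],loss='soft_l1',f_scale=.002).x,m.sum())
o=down(2.69)
arm.goto([.45,.0,.36],o); arm.goto([.50,.375,.20],o); arm.move_gripper(.07); c=cam('wrist'); P=cloud(c).reshape(-1,3); k0=[.512,.379]
m=(np.hypot(P[:,0]-k0[0],P[:,1]-k0[1])<.035)&(P[:,2]>.040)&(P[:,2]<.06); h=cv2.convexHull(P[m][:,:2].astype(np.float32))[:,0].astype(float); k,r=circ(h); print('knob',k,r,np.median(P[m][:,2]),m.sum())
if .011<r<.017 and np.hypot(*(k-k0))<.01:
    arm.move_l([*k,.12]); arm.move_l([*k,.03],velocity=.2); hh=arm.move_l([*k,.004],velocity=.04,stop_force=6); arm.move_gripper(0); s=arm.read_state(); print(hh,s['ee_pos'],s['width'],s['contact_force'])
    arm.move_l([*k,.38],velocity=.2); s=arm.read_state(); print(s['width'],s['contact_force'],s['time'])
```

```text
rim [ 0.51582455 -0.31111983] 7508
knob [0.51158765 0.37888184] 0.013872102173184441 0.04782616504126011 754
False [0.51172212 0.37892555 0.00447986] 0.025916689547974447 [-1.1564447  -0.15530475  5.58313531]
0.025956882105967298 [-0.02660111 -0.40276612 -3.48866955] 128.1333
```

Run:
```python
from g3 import *
o=down(2.69); p=[.514,-.3105]
arm.goto([.45,.03,.40],o); arm.goto([*p,.36],o); s=arm.read_state(); print(s['width'],s['contact_force'],s['time'])
if s['width']>.02:
    arm.move_l([*p,.11],velocity=.15); h=arm.move_l([*p,.082],velocity=.02,stop_force=4); s=arm.read_state(); print(h,s['ee_pos'],s['width'],s['contact_force'])
```

```text
0.025718835009782996 [ 0.88009202 -0.05649868 -4.69027383] 130.7833
True [ 0.51395057 -0.31045676  0.08849871] 0.025913872558283667 [-0.09793618 -0.09956434  4.31326545]
```

Contact came at z = 0.0885, where the seated lid should be (0.088). Release and check.

Run:
```python
from g3 import *
o=down(2.69); p=[.514,-.3105]
arm.move_gripper(.06); arm.move_l([*p,.24],velocity=.15); arm.goto([.45,-.29,.33],o); arm.pause(.5)
c=cam('wrist'); P=cloud(c).reshape(-1,3)
d=np.hypot(P[:,0]-p[0],P[:,1]-p[1]); m=(d<.03)&(P[:,2]>.122)&(P[:,2]<.15); print('knob',circ(cv2.convexHull(P[m][:,:2].astype(np.float32))[:,0].astype(float)),np.median(P[m][:,2]))
m=(d<.065)&(d>.03)&(P[:,2]>.07)&(P[:,2]<.115); A=np.c_[P[m][:,:2]-p,np.ones(m.sum())]; print('plane',np.linalg.lstsq(A,P[m][:,2],rcond=None)[0])
z=np.load('w1.npz'); c0=dict(T=z['T'],f=float(z['f']),cx=float(z['cx']),cy=float(z['cy']),range_z=z['d'],wrist=1); P=cloud(c0).reshape(-1,3)
d=np.hypot(P[:,0]-p[0],P[:,1]-p[1]); m=(d<.065)&(d>.03)&(P[:,2]>.07)&(P[:,2]<.115); A=np.c_[P[m][:,:2]-p,np.ones(m.sum())]; print('plane at start',np.linalg.lstsq(A,P[m][:,2],rcond=None)[0])
c=cam('top')
for l in ('ingot_0_center','ingot_mould','crucible','polish_pot','flux_dropper'): print(l,[(d['p'],at_z(c,d['point'],0)[:2].round(3)) for d in arm.tip_of(l,'top')[:2]])
print(arm.read_state()['time'],arm.read_state()['contact_force'])
```

```text
knob (array([ 0.51310641, -0.31033395]), np.float64(0.013524544712809426)) 0.13176484437026062
plane [ 8.86492734e-05 -8.95493573e-04  9.72812697e-02]
plane at start [ 0.00068256 -0.00133894  0.09723572]
ingot_0_center []
ingot_mould [(0.81, array([ 0.322, -0.161])), (0.7, array([ 0.521, -0.33 ]))]
crucible [(0.66, array([0.297, 0.449]))]
polish_pot [(0.72, array([ 0.522, -0.335]))]
flux_dropper [(0.62, array([0.434, 0.494]))]
136.5667 [-0.28590417  0.38574268 -0.41792131]
```

```bash
python3 -c "
from h import *
print(arm.close_job())"
```

```text
the job is handed in; nothing more can be done
None
```

The job is handed in (about 137 s of robot time): the jack foot is cranked firmly onto the block, all four ingots are in the pot, and the lid is back on the rim, level and at its starting height; the foot force itself was only inferred from crank load and pictures, and the judging result was not returned.

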